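Index the press turret and seat a wheel hub

ROBOT

A 7-joint arm with a two-finger parallel gripper is mounted at the origin on the work surface. World frame = base frame: x ahead of the robot, y to its left, z up, the work surface at z = 0. Lengths are in m, angles in rad, forces in N, time in s.
With the tool pointing down it reaches from about 0.4 to 0.85 m from the base axis. Payload 10.4 kg.
Tool frame: the origin (TCP) lies midway between the tips of the shut fingers; the grasp point (between the pads) lies 19 mm behind it; z points along the fingers, y is the line along which they close (so a half turn about z gives the same grasp; the last joint's range is limited). The gripper opens to 85 mm and grips with 20 to 120 N. Pads are 22 mm wide; open, the fingers measure 114 mm over their backs; the gripper's body (76 mm by 85 mm) begins 54 mm behind the grasp point. The pads swing forward as they close: fully open they stand 13 mm farther back than shut.
Start: joints at [1.194, 0.332, -0.065, 1.46, 0.022, 1.35, -0.088], TCP at [0.217, -0.586, 0.231] pointing down, gripper open.
Joint ranges: [-2.6, 2.6], [-0.5, 2.12], [-1.47, 1.34], [0.16, 2.42], [-1.27, 4.41], [0.06, 2.06], [-2.6, 2.6]. Speed limits (rad/s): [2.22, 2.22, 2.79, 2.79, 3.14, 3.14, 3.14].

INTERFACE

Orientations are given as a unit quaternion [x, y, z, w].
In Python, from workcell import get_obs, camera, camera_params, hand_in gives the robot as it stands.
- The arm moves only by the tool carry_out, never from a script. Its argument "commands" is a list that holds one entry, the list of rows, each a list of 6 numbers: the shift along the tool's x, y, z in units of 40 mm (1.0 is 40 mm), then the turn, a rotation vector about the tool's x, y, z in units of 6 degrees (1.0 is 6 degrees). In form: [[[x, y, z, ax, ay, az], ...]]. A call has 1 to 20 rows; each row shifts and turns the commanded pose from where the row before left it, along the tool's axes as they then stand; what a row does not reach is not made up. A row lasts 1/12 s, in which the tool goes at most 41.7 mm and 7.16 degrees, less where a joint would pass 70% of its speed; a pose out of reach is approached as far as the arm can. A call is refused whole if a number of a shift passes 1 or a number of a turn 1, either way. A call with a gripper value outside its range is refused whole. "hand" is the closure, from -1 (fully open) to 1 (shut), set as the call begins (left out, the last holds). The fingers move at their own pace and stop on an object; "force" is the grip in N (left out, the last holds). Time passes only in rows, so rows that do not move let the fingers close. It gives the time, the measured TCP pose, the force, the opening and the grip force at its end, in the units of the state.
- get_obs(): the state, without advancing time (a new reading comes with each control period).
- camera(name): name is "side" or "top"; returns the picture (384x512x3 uint8, red, green, blue); there is no depth.
- camera_params(name): a dict with "mtx" (3x3 intrinsics, pixels), "R" (3x3) and "t" (3): a world point X has camera coordinates R X + t. Camera axes: x right, y down, z forward; pixel columns grow to the right and rows downward; lengths in m; the calibration is good to about 2 mm. A picture is of the moment at which its call begins. camera_params takes no time and is no camera call.
- hand_in(): hands the job in; it is judged then, once.
The state is a dict: "clock": time; "joint_pos": joint angles; "joint_velocities": joint speeds; "tau": joint torques, N m; "position": TCP position; "ee_rot": TCP orientation; "ft_force": force on the tool from outside, world axes, zero at the start; "torque": the same for the moment, N m; "grip_width": opening from 0.0 (shut) to 1.0 (fully open); "grasp_force": force on a finger pad.
Only numpy, scipy, OpenCV 4.12 (cv2) and the standard library are available. Lean on these libraries where they do the work, as an engineer would, in place of code of your own. Each camera call takes 0.05 s, during which the arm holds its last target. There are 200 camera calls.

TASK

On the red hand press, push the turret's handles to turn it clockwise (seen from above), click by click, until the nest marked with four dots, holding the green-faced road wheel, clicks in under the ram; do not run past it. Then gently push the ram's black cap down until the brass hub of that wheel is fully home, and let the ram spring back up. Do not force the press, do not press the hubs of the other wheels, and leave everything else on the bench where it is.

Things in the scene. Friction and masses are not known exactly. Their poses are not given: they have to be found in the camera images.
- press: Red C-frame hand press fixed to the bench. Origin on the turret's vertical axis at bench level; x points from there to ram and column, z up. Level arm 135-169 mm high, 34 mm wide, x 14 to 156 mm, on a column 50 mm wide at x 120-156. Base plate 90 mm wide, 18 high, x -45 to 165. Housing under the turret: radius 52, top 54 mm high. A push over 25 N on any part damages it: use a light hand.
- turret_top (a point): Centre of the turret's top face, 82 mm above the bench: dark steel disc, radius 58 mm, 22 mm thick. Six nests at radius 34 mm, half-way between the handles, marked with 1 to 6 white dots, counter-clockwise. Nests 3, 4, 5 hold black-tyred wheels 26 mm across, 12 high (nest 4 green-faced, others grey), each with a 10 mm brass hub standing up to 6 mm proud. Nests 1, 2, 6 are empty.
- front (a point): Fixed point at the press's open front, 84 mm from the turret axis towards -x of the press, 71 mm high, on the handles' circle. Six radial steel handles, bars 10 mm thick centred 71 mm high, free from radius 58 mm, end in 18 mm black balls at radius 94. Clicked in they lie at 30, 90, ... 330 degrees from the press's x, so this point is mid-way between two. Under them, past radius 58, only bench.
- turret (a joint): Turn of the turret in rad, growing clockwise seen from above. Clicks in every pi/3: nest n is under the ram at (n-1)*pi/3, so four dots is pi. Starts clicked in at one, two or three dots. Half-way between clicks a spring pawl passes its crest and snaps the turret on to the next; a handle pushed less springs back. Pushing a handle near its ball takes 3 to 9 N. Stops at -0.15 and 5.39.
- ram (a joint): Downward travel of the ram in m: 0 is up (it springs up by itself), at most 0.025. The spring pushes back with about 2 N at the top, 4 N at the bottom.
- cap_top (a point): Centre of the flat top of the ram's round black cap, 44 mm across, 12 mm thick; 34 mm from the turret axis along the press's x, 210 mm above the bench when up. Moves down with the ram.
- nose_spot (a point): Fixed point on the ram's axis, 110 mm above the bench, where the tip of its 12 mm brass nose is on average when up. The nose is screwed in or out by up to 6 mm from run to run and this is not measured: it meets the hub after 4 to 18 mm of ram travel, and the hub is home after 10 to 22 mm, when the ram suddenly goes solid.
- hub4 (a joint): How far the hub of the green-faced wheel (nest four) is pressed in, m: starts between 0 and 0.002; 0.006 is fully home, flush, against a hard stop. A tight fit: takes about 5 N on top of the ram's spring, a little more when quick, and stays where it is pressed.
- hub3 (a joint): How far the hub of the wheel in nest three is pressed in, m: starts at 0 and must stay there.
- hub5 (a joint): How far the hub of the wheel in nest five is pressed in, m: starts at 0 and must stay there.
- glue_mid (a point): Bystander: yellow glue bottle with black cap, 32 mm across, 85 mm tall; this point is its centre.
- paint_a_mid (a point): Bystander: small red paint jar, 34 mm across, 55 mm tall; this point is its centre.
- paint_b_mid (a point): Bystander: small blue paint jar, 34 mm across, 55 mm tall; this point is its centre.
- tyre_mid (a point): Bystander: loose black rubber tyre lying flat, 32 mm across, 12 mm thick; this point is its centre.
- sander_mid (a point): Bystander: cork sanding block, 70 x 30 x 20 mm; this point is its centre.
- driver_grip (a point): Bystander: screwdriver, 150 mm long, lying on the bench; this point is on its handle.

How it is judged:
By the outcome, as a careful person would: the job done as asked, in the order asked, and still so for the second after the job is handed in, with the robot touching nothing.
It also fails if it takes over 72 s, if anything falls off the work surface, if the arm or the gripper's body presses on something with over 40 N, if the wrist force passes 120 N, or if a joint passes its speed limit or range.

## Working session

There is one attempt and no reset: what is moved stays moved. The work goes in short steps, Python scripts to look and compute and a tool call to move; the robot and the scene stay as the last step left them, time stands still between calls to the robot, and variables do not carry over. Pictures are saved under pics/ and viewed, at most 10 in all, crops included, and the job is handed in when it is done.

Besides the shell and the picture viewer there is one more tool, called after "Call:" as name(argument=value, ...), one argument or row to a line, values as JSON. carry_out: Moves the arm, as the interface text tells. Its arguments: {"type":"object","properties":{"commands":{"type":"array"},"hand":{"type":"number"},"force":{"type":"number"}},"required":["commands"]}

```bash
mkdir -p pics
python3 - <<'E'
from workcell import *
import cv2
o=get_obs();print({k:o[k] for k in('clock','position','ee_rot','grip_width','ft_force')})
for n in('top','side'):
    cv2.imwrite(f'pics/{n}0.png',camera(n)[:,:,::-1]);p=camera_params(n);print(n,p['mtx'].round(1).tolist(),p['R'].round(3).tolist(),p['t'].round(3).tolist())
E
```

```text
{'clock': 0.0, 'position': array([ 0.21638531, -0.58594463,  0.23051445]), 'ee_rot': array([ 9.84393664e-01,  1.75979010e-01, -1.60015253e-04, -6.90529965e-04]), 'grip_width': 0.9975907745529132, 'ft_force': array([0.38143253, 0.30170517, 0.02550008])}
top [[436.8, 0.0, 258.6], [0.0, 436.8, 184.2], [0.0, 0.0, 1.0]] [[0.034, -0.999, -0.006], [-0.976, -0.032, -0.214], [0.214, 0.014, -0.977]] [-0.0, 0.515, 1.309]
side [[491.4, 0.0, 252.7], [0.0, 491.4, 190.6], [0.0, 0.0, 1.0]] [[0.961, -0.275, -0.019], [-0.211, -0.69, -0.692], [0.178, 0.67, -0.721]] [-0.458, 0.236, 1.245]
```

View pics/top0.png

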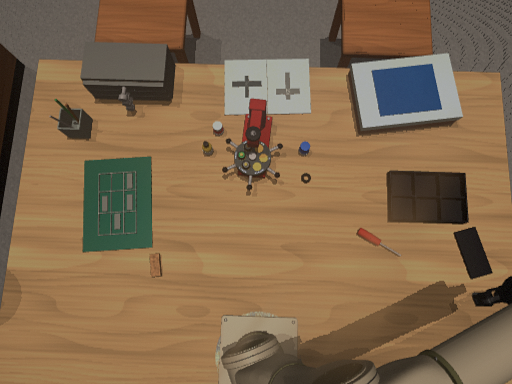

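View pics/side0.png

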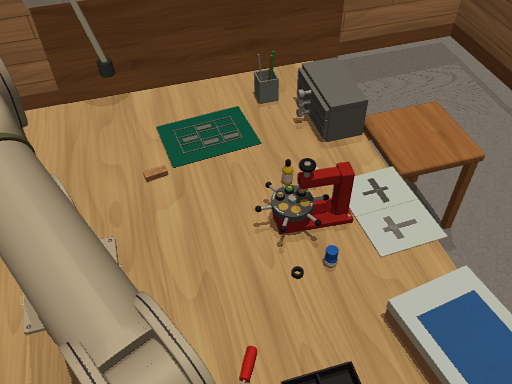

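The top view shows the press at about (253,150), with its column away from the robot. The side view shows it at (300,200). I'll enlarge both.

```bash
cat > h.py <<'E'
import numpy as np,cv2
from workcell import *
def ray(n,u,v):
    p=camera_params(n);R=np.array(p['R']);d=R.T@np.linalg.inv(p['mtx'])@np.array([u,v,1.]);return -R.T@np.array(p['t']),d
def onz(n,u,v,z):
    c,d=ray(n,u,v);return c+d*(z-c[2])/d[2]
def two(a,b):
    (c,d),(e,f)=ray('top',*a),ray('side',*b);s=np.linalg.lstsq(np.c_[d,-f],e-c,rcond=None)[0];P,Q=c+s[0]*d,e+s[1]*f
    return (P+Q)/2,np.linalg.norm(P-Q)
def pix(n,X):
    p=camera_params(n);q=np.array(p['mtx'])@(np.array(p['R'])@X+np.array(p['t']));return q[:2]/q[2]
def crop(n,im,x,y,w,h,s):
    return cv2.resize(im[y:y+h,x:x+w],None,fx=s,fy=s,interpolation=cv2.INTER_CUBIC)
E
python3 - <<'E'
from h import *
a=cv2.imread('pics/top0.png');b=cv2.imread('pics/side0.png')
cv2.imwrite('pics/c0.png',np.hstack([crop(0,a,200,90,80,110,5),crop(0,b,250,150,110,110*80//80,5)[:, :]])[:, :800] if 0 else np.hstack([crop(0,a,205,95,80,100,5),crop(0,b,255,150,80,100,5)]))
E
```

```text
(no output)
```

View pics/c0.png

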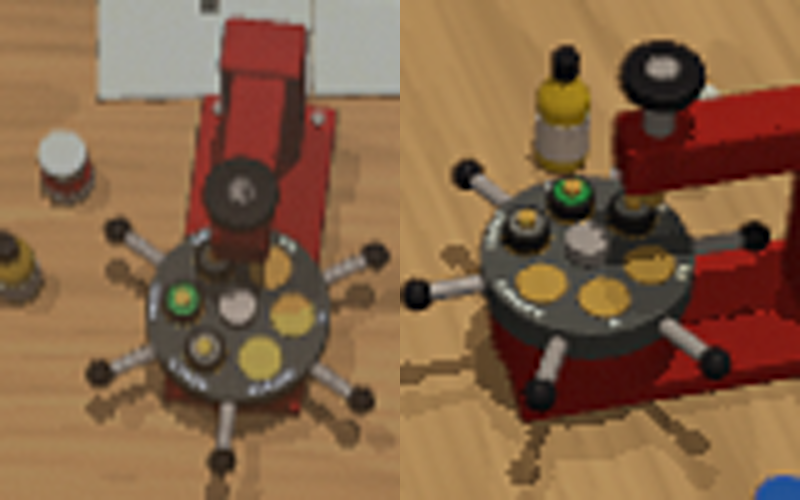

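Run:
```python
from h import *
T=lambda u,v:(205+u/5-.4,95+v/5-.4)
S=lambda u,v:(255+(u-400)/5-.4,150+v/5-.4)
balls=np.array([onz('top',*T(*p),.071)[:2] for p in[(118,230),(98,372),(222,460),(361,398),(376,255)]])
bs=np.array([onz('side',*S(*p),.071)[:2] for p in[(467,174),(417,294),(540,395),(715,362),(755,237)]])
for B in(balls,bs):
    A=np.c_[2*B,np.ones(5)];s=np.linalg.lstsq(A,(B**2).sum(1),rcond=None)[0];c=s[:2];r=np.sqrt(s[2]+c@c)
    print(B.round(4).tolist(),'c',c.round(4),'r',r.round(4),np.degrees(np.arctan2(*(B-c).T[::-1])).round(1))
print('cap',two(T(240,192),S(662,70)),onz('top',*T(240,192),.21),onz('side',*S(662,70),.21))
print('hub top',onz('top',*T(238,306),.085),onz('side',*S(587,242),.085))
print('green',two(T(183,298),S(572,190)))
for p in[(205,100),(335,110),(300,412)]:print('base',onz('top',*T(*p),.018))
for p in[(226,20),(306,28),(300,72),(222,66)]:print('arm',onz('top',*T(*p),.169))
```

```text
[[0.6487, 0.1178], [0.5559, 0.1257], [0.5024, 0.0463], [0.5446, -0.0384], [0.6375, -0.0455]] c [0.5964 0.0399] r 0.0943 [  56.1  115.3  176.1 -123.5  -64.3]
[[0.5582, 0.1247], [0.506, 0.0465], [0.5469, -0.0388], [0.6408, -0.0441], [0.6939, 0.0327]] c [0.5997 0.04  ] r 0.0942 [ 116.1  176.  -123.8  -63.9   -4.4]
cap (array([0.63115085, 0.0370445 , 0.20779323]), np.float64(0.0034438928477036413)) [0.6285769 0.0371017 0.21     ] [0.63206209 0.03526423 0.21      ]
hub top [0.59734731 0.03966517 0.085     ] [0.60049813 0.04370941 0.085     ]
green (array([0.60013721, 0.07330738, 0.09521877]), np.float64(0.003300860280101993))
base [0.75823921 0.0690954  0.018     ]
base [ 0.75394668 -0.01761219  0.018     ]
base [ 0.54696213 -0.00084374  0.018     ]
arm [0.75032439 0.05083857 0.169     ]
arm [0.74672989 0.00290923 0.169     ]
arm [0.71869257 0.00560934 0.169     ]
arm [0.72101265 0.0520838  0.169     ]
```

Call:
carry_out(
  commands=[
    [[0,0,0,0,0,1],[0,0,0,0,0,1],[0,0,0,0,0,1],[0,0,0,0,0,1],[0,0,0,0,0,0]],
  ],
  hand=1,
  force=30,
)

```text
clock: 0.52
position: [0.2165, -0.5861, 0.2309]
ee_rot: [0.999, -0.035, -0.0, -0.0]
ft_force: [-0.2, 0.1, -0.0]
grip_width: 0.298
grasp_force: 0.0
```

Call:
carry_out(
  commands=[
    [[0.25,-0.65,0,0,0,0],[0.25,-0.65,0,0,0,0],[0.25,-0.65,0,0,0,0],[0.25,-0.65,0,0,0,0],[0.25,-0.65,0,0,0,0],[0.25,-0.65,0,0,0,0],[0.25,-0.65,0,0,0,0],[0.25,-0.65,0,0,0,0],[0.25,-0.65,0,0,0,0],[0.25,-0.65,0,0,0,0],[0.25,-0.65,0,0,0,0],[0.25,-0.65,0,0,0,0],[0.25,-0.65,0,0,0,0],[0.25,-0.65,0,0,0,0],[0.25,-0.65,0,0,0,0],[0.25,-0.65,0,0,0,0],[0.25,-0.65,0,0,0,0],[0.25,-0.65,0,0,0,0],[0,0,0,0,0,0],[0,0,0,0,0,0]],
  ],
)

```text
clock: 2.18
position: [0.4269, -0.1298, 0.2313]
ee_rot: [1.0, -0.029, -0.0, 0.0]
ft_force: [-0.6, -0.7, 0.2]
grip_width: 0.004
grasp_force: 0.0
```

Run:
```python
from h import *
a=camera('top')[:,:,::-1];b=camera('side')[:,:,::-1]
o=get_obs();print(o['clock'],o['position'],o['ee_rot'],o['ft_force'],o['grip_width'])
cv2.imwrite('pics/t1.png',a);cv2.imwrite('pics/s1.png',b)
cv2.imwrite('pics/c1.png',np.hstack([crop(0,a,205,95,80,120,5),crop(0,b,250,140,80,120,5)]))
```

```text
2.2833 [ 0.42620531 -0.13182327  0.23115858] [ 9.99488729e-01 -3.19719679e-02 -1.98643963e-04  1.87662537e-04] [-0.59779216 -0.06294712 -0.13940925] -0.00033391482087910475
```

View pics/c1.png

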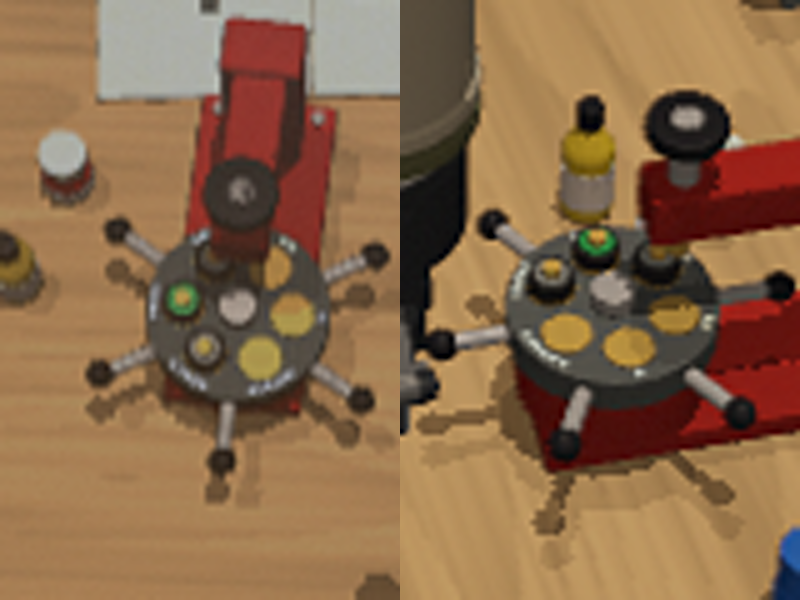

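The picture is unchanged: the turret stands with one handle straight at the front (222,460) and the green wheel at (183,300), about 90° from the ram. That is mid-way between clicks, so I'll push a little and watch how it reacts.

Call:
carry_out(
  commands=[
    [[0.21,-0.37,0,0,0,0],[0.21,-0.37,0,0,0,0],[0.21,-0.37,0,0,0,0],[0.21,-0.37,0,0,0,0],[0.21,-0.37,0,0,0,0],[0.21,-0.37,0,0,0,0],[0.21,-0.37,0.3,0,0,0],[0.21,-0.37,0.5,0,0,0],[0.21,-0.37,0.5,0,0,0],[0.21,-0.37,0.5,0,0,0],[0,0,0.5,0,0,0],[0,0,0.5,0,0,0],[0,0,0,0,0,0],[0,0,0,0,0,0]],
  ],
)

```text
clock: 3.45
position: [0.5194, 0.01, 0.1188]
ee_rot: [0.999, -0.033, -0.001, 0.0]
ft_force: [-0.6, -0.2, 1.0]
grip_width: 0.001
grasp_force: 0.0
```

Run:
```python
from h import *
a=camera('top')[:,:,::-1];b=camera('side')[:,:,::-1]
o=get_obs();print(o['clock'],o['position'],o['ee_rot'],o['ft_force'])
print(pix('top',o['position']),pix('side',o['position']))
cv2.imwrite('pics/c2.png',np.hstack([crop(0,a,205,95,80,120,5),crop(0,b,250,140,80,120,5)]))
```

```text
3.55 [0.52070311 0.01038355 0.1205264 ] [ 9.99455487e-01 -3.29878560e-02  7.10687552e-04  1.61478179e-04] [ 1.3134058  -0.16842216  0.88759138]
[260.79837639 177.53658082] [267.28500541 204.32747549]
```

View pics/c2.png

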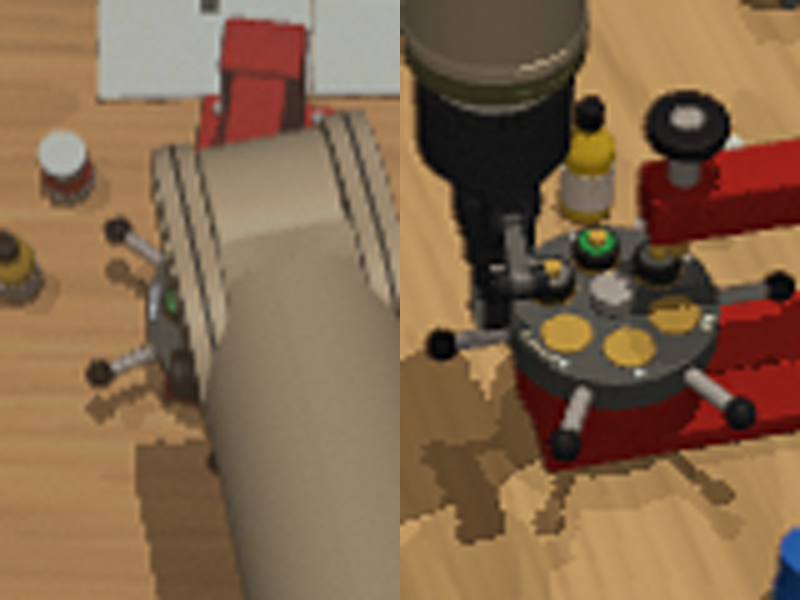

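The fingertip in the side view, at about (490,322), matches its prediction of (488,324), and it is clear of the handles. I'll go down.

Call:
carry_out(
  commands=[
    [[0,0,0.25,0,0,0],[0,0,0.25,0,0,0],[0,0,0.25,0,0,0],[0,0,0.25,0,0,0],[0,0,0.25,0,0,0],[0,0,0.25,0,0,0],[0,0,0.25,0,0,0],[0,0,0,0,0,0],[0,0,0,0,0,0]],
  ],
)

```text
clock: 4.3
position: [0.5197, 0.0113, 0.0487]
ee_rot: [0.999, -0.032, -0.001, -0.0]
ft_force: [0.1, -0.6, -0.4]
grip_width: -0.001
grasp_force: 0.0
```

Call:
carry_out(
  commands=[
    [[0,-0.1,0,0,0,0],[0,-0.1,0,0,0,0],[0,-0.1,0,0,0,0],[0,-0.1,0,0,0,0],[0,-0.05,0,0,0,0],[0,-0.05,0,0,0,0],[0,0,0,0,0,0]],
  ],
)

```text
clock: 4.88
position: [0.5214, 0.0318, 0.0494]
ee_rot: [0.999, -0.032, 0.0, -0.0]
ft_force: [0.4, 0.9, 0.0]
grip_width: 0.0
grasp_force: 0.0
```

```bash
cat > look.py <<'E'
import sys
from h import *
a=camera('top')[:,:,::-1];b=camera('side')[:,:,::-1]
o=get_obs();print(o['clock'],o['position'],o['ft_force'])
hsv=cv2.cvtColor(np.ascontiguousarray(b),cv2.COLOR_BGR2HSV);m=cv2.inRange(hsv,(45,100,60),(75,255,255));m[:150]=0;m[260:]=0;m[:,:260]=0;m[:,345:]=0
n,l,s,c=cv2.connectedComponentsWithStats(m)
if n>1:
    i=1+s[1:,4].argmax();P=onz('side',*c[i],.095)
    d=P[:2]-np.array([.599,.040]);print('green px',c[i],s[i,4],P,'rel angle',np.degrees(np.arctan2(d[1],d[0]))+4,np.hypot(*d))
cv2.imwrite(f'pics/{sys.argv[1]}.png',np.hstack([crop(0,a,205,95,80,120,5),crop(0,b,250,140,80,120,5)]))
E
python3 look.py c3
```

```text
4.9833 [0.52138368 0.0311789  0.04930429] [ 5.94175527e-01 -6.72870741e-01  3.50764282e-04]
green px [291.5  188.05] 20 [0.6078672  0.07022252 0.095     ] rel angle 77.64846495974639 0.03149647431079735
```

View pics/c3.png

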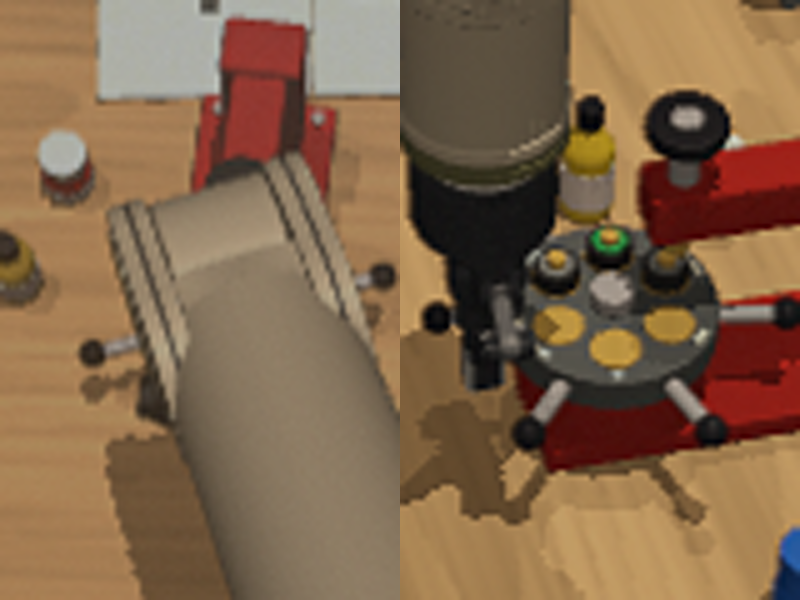

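Run:
```python
from h import *
for f in('side0','s1'):
    b=cv2.imread(f'pics/{f}.png');hsv=cv2.cvtColor(b,cv2.COLOR_BGR2HSV);m=cv2.inRange(hsv,(45,100,60),(75,255,255));m[:150]=0;m[260:]=0;m[:,:260]=0;m[:,345:]=0
    n,l,s,c=cv2.connectedComponentsWithStats(m);i=1+s[1:,4].argmax();P=onz('side',*c[i],.095);print(c[i],s[i,4],P)
```

```text
[288.85714286 188.33333333] 21 [0.60068749 0.07130506 0.095     ]
[288.85 188.3 ] 20 [0.60070975 0.07142965 0.095     ]
```

The green hub moved from (289,188) to (291,188) in the side view. The ball moved from (565,443) to (527,432), so the turret has turned about 14° clockwise. I'll push on gently.

Call:
carry_out(
  commands=[
    [[0,0,0,0,0,0],[0,0,0,0,0,0],[0,0,0,0,0,0],[0,0,0,0,0,0]],
  ],
)

```text
clock: 5.32
position: [0.5214, 0.0311, 0.0493]
ee_rot: [0.999, -0.033, 0.0, 0.0]
ft_force: [-0.3, 0.3, -0.8]
grip_width: 0.003
grasp_force: 0.0
```

```bash
cat > ang.py <<'E'
from h import *
# handle angle from dark ball blobs in side view, predicted-circle search: sample circle r=.094,z=.071
def ang(show=True):
    b=camera('side').astype(float);o=get_obs()
    y=-4*np.pi/180;best=[]
    T=np.arange(-120,30,1.)   # rel angles visible in the side view
    val=[]
    for t in T:
        a=np.radians(t)+y;u,v=pix('side',np.array([.5995+.0942*np.cos(a),.040+.0942*np.sin(a),.071]))
        val.append(cv2.getRectSubPix(b.max(2).astype(np.float32),(5,5),(float(u),float(v))).mean())
    val=np.array(val);dark=T[val<val.min()+25];
    g=np.split(dark,np.where(np.diff(dark)>2)[0]+1)
    print('t',round(o['clock'],2),'pos',o['position'].round(4),'F',o['ft_force'].round(1),'balls',[round(x.mean(),1) for x in g])
ang()
E
python3 ang.py
```

```text
t 5.37 pos [0.5214 0.0311 0.0493] F [-0.1  0.8  0.1] balls [np.float64(-92.0), np.float64(-31.0)]
```

Call:
carry_out(
  commands=[
    [[0,-0.05,0,0,0,0],[0,-0.05,0,0,0,0],[0,-0.05,0,0,0,0],[0,0,0,0,0,0],[0,0,0,0,0,0]],
  ],
)

```text
clock: 5.78
position: [0.5218, 0.0374, 0.0493]
ee_rot: [0.999, -0.032, 0.0, -0.0]
ft_force: [-0.4, 0.0, 0.0]
grip_width: -0.003
grasp_force: 0.0
```

```bash
python3 ang.py
```

```text
t 5.83 pos [0.5217 0.0372 0.0493] F [ 1.2 -0.1 -0.6] balls [np.float64(-92.0), np.float64(-31.0)]
```

The turret has snapped in: the visible balls are now at −30° and −90°. It had been hung on a pawl crest. I'll check the green nest before the next click.

Call:
carry_out(
  commands=[
    [[-0.2,0,0,0,0,0],[-0.25,0,0,0,0,0],[-0.25,0,0,0,0,0],[-0.25,0,0,0,0,0],[-0.25,0,0,0,0,0],[0,0.27,0,0,0,0],[0,0.27,0,0,0,0],[0,0.27,0,0,0,0],[0,0.27,0,0,0,0],[0,0.27,0,0,0,0],[0,0.27,0,0,0,0],[0,0.27,0,0,0,0],[0,0,0,0,0,0],[0,0,0,0,0,0]],
  ],
)

```text
clock: 7.0
position: [0.4686, -0.0354, 0.0494]
ee_rot: [0.999, -0.033, 0.0, 0.0]
ft_force: [-0.3, 0.7, 0.4]
grip_width: -0.0
grasp_force: 0.0
```

```bash
python3 look.py c4; python3 ang.py
```

```text
7.1 [ 0.4688586  -0.03450337  0.04938615] [-0.99366771 -0.07576644  0.34373765]
green px [295.41176471 188.52941176] 17 [0.61737652 0.06541901 0.095     ] rel angle 58.13517852513191 0.03136594224357387
t 7.15 pos [ 0.4689 -0.0344  0.0494] F [0.  0.3 0.7] balls [np.float64(-92.0), np.float64(-31.0)]
```

View pics/c4.png

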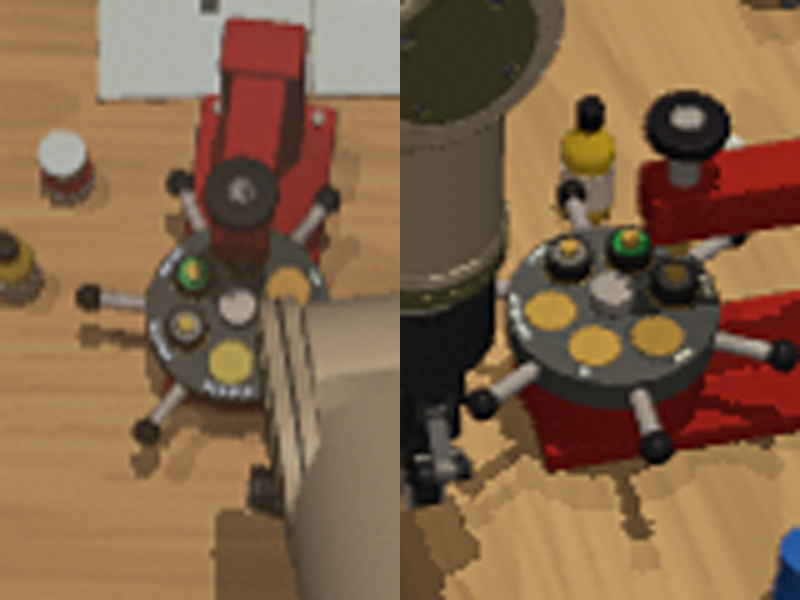

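Three dots is under the ram: the green nest sits at 60° from the press's x, at (193,272) in the top crop. One more click is needed.

Call:
carry_out(
  commands=[
    [[0.25,0,0,0,0,0],[0.25,0,0,0,0,0],[0.25,0,0,0,0,0],[0.25,0,0,0,0,0],[0.25,0,0,0,0,0],[0,0,0,0,0,0],[0,-0.1,0,0,0,0],[0,-0.1,0,0,0,0],[0,-0.1,0,0,0,0],[0,-0.1,0,0,0,0],[0,-0.08,0,0,0,0],[0,-0.08,0,0,0,0],[0,0,0,0,0,0]],
  ],
)

```text
clock: 8.23
position: [0.5204, -0.0158, 0.0495]
ee_rot: [0.999, -0.032, 0.0, 0.0]
ft_force: [0.2, -3.1, -0.2]
grip_width: -0.0
grasp_force: 1.3
```

Call:
carry_out(
  commands=[
    [[0,-0.08,0,0,0,0],[0,-0.08,0,0,0,0],[0,-0.08,0,0,0,0],[0,-0.08,0,0,0,0],[0,-0.08,0,0,0,0],[0,-0.08,0,0,0,0],[0,-0.08,0,0,0,0],[0,-0.08,0,0,0,0]],
  ],
)

```text
clock: 8.9
position: [0.5217, 0.0101, 0.0491]
ee_rot: [0.999, -0.032, -0.0, -0.0]
ft_force: [-1.6, -3.1, -0.4]
grip_width: 0.001
grasp_force: 1.3
```

```bash
python3 ang.py
```

```text
t 8.95 pos [0.5218 0.0109 0.0493] F [-1.8 -0.6 -0.6] balls [np.float64(-109.5), np.float64(-49.5), np.float64(11.0)]
```

Call:
carry_out(
  commands=[
    [[0,-0.06,0,0,0,0],[0,-0.06,0,0,0,0],[0,-0.06,0,0,0,0],[0,-0.06,0,0,0,0],[0,-0.06,0,0,0,0],[0,0,0,0,0,0],[0,0,0,0,0,0]],
  ],
)

```text
clock: 9.53
position: [0.5231, 0.0221, 0.0495]
ee_rot: [0.999, -0.032, 0.0, -0.0]
ft_force: [-0.2, 0.3, -0.3]
grip_width: 0.002
grasp_force: 0.0
```

```bash
python3 ang.py
```

```text
t 9.58 pos [0.523  0.0218 0.0495] F [-1.4 -0.6 -0.6] balls [np.float64(-117.0), np.float64(-59.0), np.float64(1.0)]
```

Call:
carry_out(
  commands=[
    [[0,-0.06,0,0,0,0],[0,-0.06,0,0,0,0],[0,-0.06,0,0,0,0],[0,0,0,0,0,0],[0,0,0,0,0,0],[0,0,0,0,0,0]],
  ],
)

```text
clock: 10.08
position: [0.5232, 0.0288, 0.0493]
ee_rot: [0.999, -0.032, 0.0, -0.0]
ft_force: [-0.7, 1.4, -0.9]
grip_width: -0.002
grasp_force: 0.0
```

```bash
python3 ang.py
```

```text
t 10.13 pos [0.5233 0.0286 0.0493] F [-0.2 -0.3  0.4] balls [np.float64(-70.5), np.float64(-11.0)]
```

Call:
carry_out(
  commands=[
    [[0,0,0,0,0,0],[0,0,0,0,0,0],[0,0,0,0,0,0],[0,0,0,0,0,0],[0,0,0,0,0,0],[0,0,0,0,0,0]],
  ],
)

```text
clock: 10.63
position: [0.5232, 0.0286, 0.0493]
ee_rot: [0.999, -0.033, 0.0, 0.0]
ft_force: [0.6, 0.4, 0.7]
grip_width: 0.002
grasp_force: 0.0
```

```bash
python3 ang.py
```

```text
t 10.68 pos [0.5232 0.0287 0.0493] F [-0.9  0.4  0.7] balls [np.float64(-92.0), np.float64(-31.0)]
```

Call:
carry_out(
  commands=[
    [[-0.2,0,0,0,0,0],[-0.25,0,0,0,0,0],[-0.25,0,0,0,0,0],[-0.25,0,0,0,0,0],[-0.25,0,0,0,0,0],[0,0,-0.3,0,0,0],[0,0,-0.5,0,0,0],[0,0,-0.5,0,0,0],[0,0,-0.5,0,0,0],[0,0,-0.5,0,0,0],[0,0,-0.5,0,0,0],[0,0,-0.5,0,0,0],[0,0,-0.5,0,0,0],[0,0,-0.5,0,0,0],[0,0,-0.5,0,0,0],[0,0,-0.5,0,0,0],[0,0,-0.5,0,0,0],[0,0,0,0,0,0],[0,0,0,0,0,0]],
  ],
)

```text
clock: 12.27
position: [0.4757, 0.032, 0.283]
ee_rot: [0.999, -0.032, 0.001, 0.0]
ft_force: [0.1, -0.1, -2.1]
grip_width: -0.001
grasp_force: 0.0
```

```bash
python3 look.py c5; python3 ang.py
```

```text
12.3667 [0.47494272 0.03182824 0.28117248] [ 0.39535273  0.13299809 -0.36771593]
green px [304.27272727 195.27272727] 11 [0.63160721 0.03486404 0.095     ] rel angle -4.951116268518824 0.03300921784906923
t 12.42 pos [0.4748 0.0318 0.2808] F [ 0.1 -0.4 -0. ] balls [np.float64(-92.0), np.float64(-31.0)]
```

View pics/c5.png

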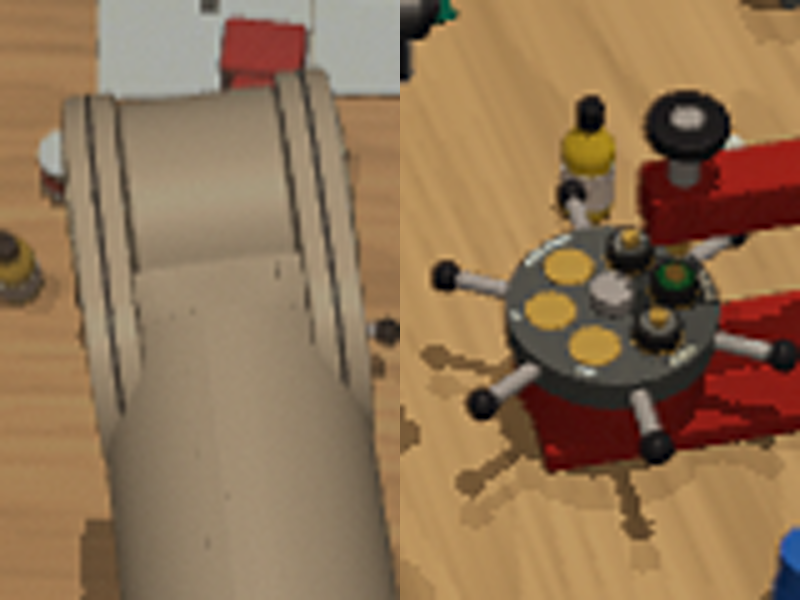

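The green wheel is now under the ram, at (675,283) in the side crop. I'll move above the cap.

Call:
carry_out(
  commands=[
    [[0.39,-0.035,0,0,0,0],[0.39,-0.035,0,0,0,0],[0.39,-0.035,0,0,0,0],[0.39,-0.035,0,0,0,0],[0.39,-0.035,0,0,0,0],[0.39,-0.035,0,0,0,0],[0.39,-0.035,0,0,0,0],[0.39,-0.035,0,0,0,0],[0.39,-0.035,0,0,0,0],[0.39,-0.035,0,0,0,0],[0,0,0.3,0,0,0],[0,0,0.4,0,0,0],[0,0,0.4,0,0,0],[0,0,0.25,0,0,0],[0,0,0,0,0,0],[0,0,0,0,0,0],[0,0,0,0,0,0]],
  ],
)

```text
clock: 13.83
position: [0.632, 0.0357, 0.2281]
ee_rot: [0.999, -0.033, 0.0, -0.0]
ft_force: [0.2, 0.6, 0.0]
grip_width: -0.001
grasp_force: 0.0
```

```bash
python3 look.py c6
```

```text
13.9333 [0.63221923 0.0357066  0.22839846] [-0.02292271 -0.15205488 -0.21829945]
green px [304.27272727 195.27272727] 11 [0.63160721 0.03486404 0.095     ] rel angle -4.951116268518824 0.03300921784906923
```

View pics/c6.png

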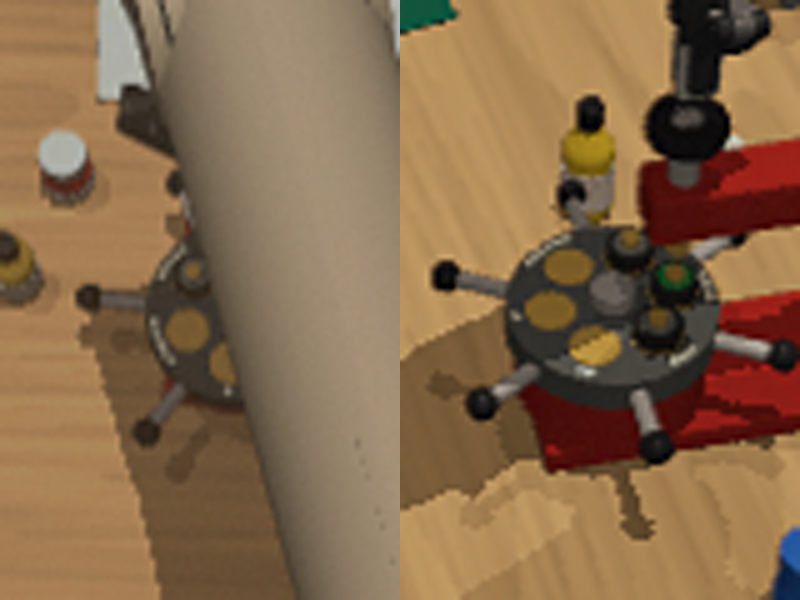

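The fingertips are centred above the cap, at about (690,95) in the side crop. I'll descend slowly and watch the force.

Call:
carry_out(
  commands=[
    [[0,0,0.1,0,0,0],[0,0,0.1,0,0,0],[0,0,0.1,0,0,0],[0,0,0.05,0,0,0],[0,0,0.03,0,0,0],[0,0,0.03,0,0,0],[0,0,0.03,0,0,0],[0,0,0.03,0,0,0],[0,0,0.03,0,0,0],[0,0,0,0,0,0]],
  ],
)

```text
clock: 14.77
position: [0.6319, 0.0356, 0.2073]
ee_rot: [0.999, -0.033, 0.0, 0.0]
ft_force: [-1.0, 0.4, 3.6]
grip_width: -0.011
grasp_force: 1.2
```

Call:
carry_out(
  commands=[
    [[0,0,0.025,0,0,0],[0,0,0.025,0,0,0],[0,0,0.025,0,0,0],[0,0,0,0,0,0]],
  ],
)

```text
clock: 15.1
position: [0.6319, 0.0356, 0.2042]
ee_rot: [0.999, -0.033, 0.0, 0.0]
ft_force: [-1.4, -0.1, 2.5]
grip_width: -0.004
grasp_force: 1.4
```

Call:
carry_out(
  commands=[
    [[0,0,0.025,0,0,0],[0,0,0.025,0,0,0],[0,0,0.025,0,0,0],[0,0,0,0,0,0]],
  ],
)

```text
clock: 15.43
position: [0.6319, 0.0356, 0.2011]
ee_rot: [0.999, -0.033, 0.0, -0.0]
ft_force: [-1.2, -0.7, 3.2]
grip_width: 0.001
grasp_force: 1.5
```

Call:
carry_out(
  commands=[
    [[0,0,0.025,0,0,0],[0,0,0.025,0,0,0],[0,0,0,0,0,0]],
  ],
)

```text
clock: 15.68
position: [0.6319, 0.0356, 0.1992]
ee_rot: [0.999, -0.033, 0.0, 0.0]
ft_force: [-0.7, 1.1, 2.9]
grip_width: 0.004
grasp_force: 1.6
```

Call:
carry_out(
  commands=[
    [[0,0,0.025,0,0,0],[0,0,0.025,0,0,0],[0,0,0,0,0,0]],
  ],
)

```text
clock: 15.93
position: [0.6319, 0.0356, 0.1971]
ee_rot: [0.999, -0.033, 0.0, -0.0]
ft_force: [-1.5, -1.0, 3.2]
grip_width: -0.003
grasp_force: 1.6
```

Call:
carry_out(
  commands=[
    [[0,0,0.025,0,0,0],[0,0,0.025,0,0,0],[0,0,0,0,0,0]],
  ],
)

```text
clock: 16.18
position: [0.6319, 0.0356, 0.1954]
ee_rot: [0.999, -0.033, 0.0, 0.0]
ft_force: [-1.3, 0.0, 4.3]
grip_width: -0.0
grasp_force: 2.0
```

Call:
carry_out(
  commands=[
    [[0,0,0.025,0,0,0],[0,0,0.025,0,0,0],[0,0,0,0,0,0]],
  ],
)

```text
clock: 16.43
position: [0.6319, 0.0356, 0.1938]
ee_rot: [0.999, -0.033, 0.0, 0.0]
ft_force: [-2.7, -0.1, 7.6]
grip_width: -0.001
grasp_force: 3.5
```

Call:
carry_out(
  commands=[
    [[0,0,0.025,0,0,0],[0,0,0.025,0,0,0],[0,0,0,0,0,0]],
  ],
)

```text
clock: 16.68
position: [0.6319, 0.0357, 0.1918]
ee_rot: [0.999, -0.033, 0.0, 0.0]
ft_force: [-2.5, -0.1, 7.1]
grip_width: 0.002
grasp_force: 3.8
```

Call:
carry_out(
  commands=[
    [[0,0,0.02,0,0,0],[0,0,0,0,0,0]],
  ],
)

```text
clock: 16.85
position: [0.632, 0.0356, 0.1911]
ee_rot: [0.999, -0.033, 0.0, 0.0]
ft_force: [-3.1, -1.0, 8.1]
grip_width: 0.002
grasp_force: 4.0
```

Call:
carry_out(
  commands=[
    [[0,0,0.02,0,0,0],[0,0,0,0,0,0]],
  ],
)

```text
clock: 17.02
position: [0.6319, 0.0356, 0.1903]
ee_rot: [0.999, -0.033, 0.0, 0.0]
ft_force: [-2.5, -0.3, 8.5]
grip_width: 0.0
grasp_force: 4.1
```

Call:
carry_out(
  commands=[
    [[0,0,0.02,0,0,0],[0,0,0,0,0,0]],
  ],
)

```text
clock: 17.18
position: [0.632, 0.0357, 0.1897]
ee_rot: [0.999, -0.033, 0.0, 0.0]
ft_force: [-4.0, -0.3, 9.6]
grip_width: 0.001
grasp_force: 4.6
```

Call:
carry_out(
  commands=[
    [[0,0,0.015,0,0,0],[0,0,0,0,0,0]],
  ],
)

```text
clock: 17.35
position: [0.632, 0.0356, 0.1896]
ee_rot: [0.999, -0.033, 0.0, 0.0]
ft_force: [-5.4, -0.7, 12.5]
grip_width: 0.001
grasp_force: 6.1
```

Call:
carry_out(
  commands=[
    [[0,0,0.015,0,0,0],[0,0,0,0,0,0]],
  ],
)

```text
clock: 17.52
position: [0.632, 0.0356, 0.1894]
ee_rot: [0.999, -0.033, 0.001, 0.0]
ft_force: [-6.4, -0.6, 16.2]
grip_width: 0.001
grasp_force: 7.7
```

The ram has gone solid: the force climbs while z stalls at 0.1895, about 5 mm after first contact. The hub is home, so I'll lift off.

Call:
carry_out(
  commands=[
    [[0,0,-0.05,0,0,0],[0,0,-0.1,0,0,0],[0,0,-0.1,0,0,0],[0,0,-0.1,0,0,0],[0,0,-0.1,0,0,0],[0,0,-0.1,0,0,0],[0,0,-0.1,0,0,0],[0,0,-0.2,0,0,0],[0,0,-0.4,0,0,0],[0,0,-0.4,0,0,0],[0,0,-0.4,0,0,0],[0,0,-0.4,0,0,0],[-0.4,0,0,0,0,0],[-0.4,0,0,0,0,0],[-0.4,0,0,0,0,0],[-0.4,0,0,0,0,0],[0,0,0,0,0,0],[0,0,0,0,0,0],[0,0,0,0,0,0]],
  ],
)

```text
clock: 19.1
position: [0.5684, 0.0395, 0.2859]
ee_rot: [0.999, -0.033, 0.0, 0.0]
ft_force: [0.7, -0.0, -0.1]
grip_width: 0.001
grasp_force: 0.0
```

```bash
python3 look.py c7; python3 ang.py
```

```text
19.2 [0.56849637 0.03961821 0.2855924 ] [-0.0257409   0.17031076  0.1113842 ]
green px [304.41666667 194.66666667] 24 [0.63274104 0.03684318 0.095     ] rel angle -1.3450556549439172 0.03388839606739895
t 19.25 pos [0.5685 0.0397 0.2855] F [-0.1  0.7  0.7] balls [np.float64(-92.0), np.float64(-31.0)]
```

View pics/c7.png

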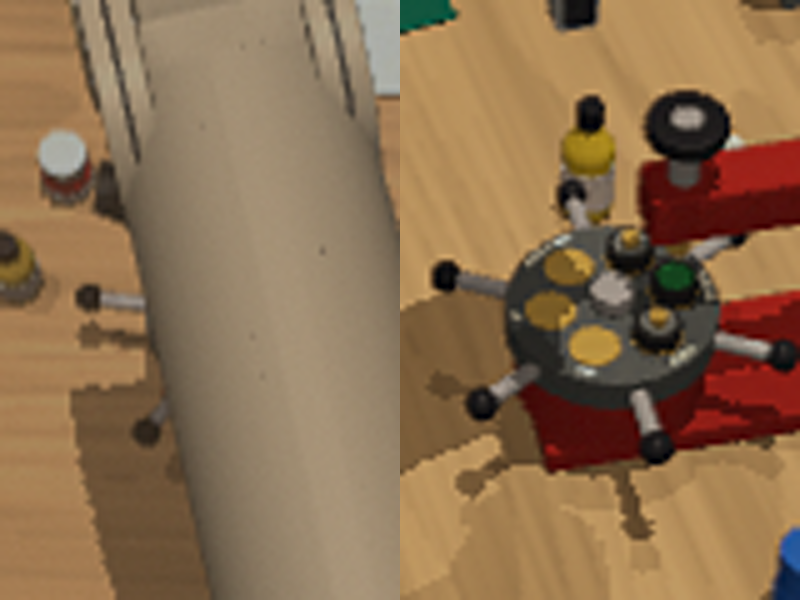

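The green wheel's hub is no longer standing proud, at (675,278). The cap is back up at (687,125), and the neighbouring hubs are still proud.

```bash
python3 -c "from workcell import *;print(hand_in())"
```

```text
the job is handed in; nothing more can be done
None
```

The job is handed in: the four-dot nest with the green-faced wheel is clicked in under the ram, its hub is pressed home (peak reading about 16 N), the ram has sprung back up, and no bystander was touched; contrary to the description, the turret started half-way between two and three dots, so it took a half click plus one full click.

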